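# Check a battery pack on the spring-plunger bench tester

### The job

Check the long battery pack on the bench tester: push it along its channel until its far end rests against the backstop, then press the head of the spring plunger down until its foot comes to a firm stop on the contact block in the pack's well (how deep that lies differs from pack to pack), and keep it bearing there with a kilogram or two of push beyond the spring's own for a full second. Then let the plunger spring all the way up and leave the pack seated against the backstop. Be gentle: do not ram the pack or lean hard on it, and leave the other things on the bench where they are.

Things in the scene. Friction and masses are not known exactly. Their poses are not given: they have to be found in the camera images.
- tester: fixed bench tester: dark base plate 285 x 100 x 12 mm; at its far end a grey column carries an arm 44 mm wide (115 to 137 mm above the table) reaching 25 mm past the plunger axis towards -x; steel collar on it, radius 14, to 143 mm. Origin: on the table right under the plunger's vertical axis; x runs along the channel from its open near end to the column, z up. Place and yaw vary.
- bed: fixed bed of the tester: aluminium plate 8 mm thick, two side guides 58 mm apart (tops 18 mm above the origin) forming the channel, near end open at x = -177 mm, backstop 32 mm tall with its face at x = +30 mm. Origin: on the plate's underside, under the plunger axis, axes as the tester's. Its height differs each time: origin 20 to 28 mm above the table.
- pack: long battery pack, loose: grey block 120 x 52 x 34 mm, about 0.3 kg, lengthwise in the channel. In its top, centred 30 mm from the far end, a well 30 x 36 mm with a contact block that sits 2 to 14 mm below the top, differing from pack to pack. Origin: centre of the underside, z up, x lengthwise towards the backstop. Starts 35 to 75 mm short of it; home at x = -30 mm in the bed's frame.
- plunger_top (a point): centre of the top of the plunger's black round head (diameter 44 mm, 12 mm thick). At rest it is 197 mm above the table. A steel rod goes down through the arm to a rubber foot, diameter 18 mm, whose underside is 117 mm below this point.
- plunger (a joint): how far the plunger is pressed down, m: 0 is at rest (up), at most 0.036. The spring resists with about 3 N at the start, growing 0.15 N per mm, and returns it. With the pack home the foot enters the pack's well and stops on the contact block after 12 to 32 mm.
- camera: bystander: black camera, 55 to 80 x 130 x 98 mm, origin under its centre
- lens: bystander: black lens standing upright, diameter 76, height 90 mm, origin under its centre
- charger: bystander: flat black charger 100 x 70 x 35 mm, origin under its centre
- short_pack: bystander: short grey battery pack 70 x 40 x 30 mm, origin under its centre
- tape: bystander: roll of tape lying flat, diameter 90, height 24 mm, beside the tester's left (+y) side, origin under its centre
- screwdriver: bystander: screwdriver 160 mm long lying beside the tester's right (-y) side, origin under its middle
- lens_cap: bystander: round black lens cap, diameter 68, height 10 mm, at the tester's right (-y) side, origin under its centre
There are look-alikes about, which are no part of the job. Leave any pink look-alike of the pack alone.

How it is judged:
On the way, in this order (a step that is already met when the one before it is completed fails the run):
1. the pack is pushed home: its far end within 3 mm of the backstop, plunger up (x of pack in the frame of bed above -0.033 m and value of joint plunger below 0.003 m), for 0.1 s.
2. the plunger, pressed by the robot, bears on the seated pack with more than 6 N for 0.8 s without a break (x of pack in the frame of bed above -0.033 m and value of joint plunger above 0.009 m and contact force between plunger and pack above 6 N), for 0.8 s.
At the end, for the whole second after the job is handed in: The pack lies flat and still in the channel with its far end within 3 mm of the backstop, and the plunger is back up (within 3 mm of rest) (all of step 1 and z of pack in the frame of bed below 0.011 m and angle between pack's own z axis and vertical below 0.05 rad and linear speed of pack below 0.01 m/s); the robot touches nothing.
It fails at once if the plunger is leaned on too hard: more than 40 N on the pack (contact force between plunger and pack above 40 N).
It fails at once if the pack is rammed or squeezed by the robot with more than 40 N (contact force between the arm and pack above 40 N).
It fails at once if the pack is rammed or squeezed by the fingers with more than 40 N (contact force between the fingers and pack above 40 N).
It fails at once if another thing on the bench is moved by more than 20 mm (distance of any of camera, lens, charger, short_pack, tape, screwdriver, lens_cap from where it was at the start of the episode above 0.02 m).
It also fails if it takes over 48 s, if anything falls off the work surface, if the arm or the gripper's body presses on something with over 40 N, if the wrist force passes 120 N, or if a joint passes its speed limit or range.

### The arm

A 6-joint arm with a two-finger parallel gripper is mounted at the origin on the work surface. World frame = base frame: x ahead of the robot, y to its left, z up, the work surface at z = 0. Lengths are in m, angles in rad, forces in N, time in s.
With the tool pointing down it reaches from about 0.2 to 0.875 m from the base axis. Payload 3.4 kg.
Tool frame: the origin (TCP) lies between the finger pads; the fingertips stand 25 mm ahead of it and the grasp point (between the pads) lies 6 mm ahead of it (r.nose_length is the z of the fingertips in the tool frame, in m); z points along the fingers, y is the line along which they close (so a half turn about z gives the same grasp; the last joint's range is limited). The gripper opens to 94 mm and grips with 3 to 60 N. Pads are 16 mm wide; open, the fingers measure 119 mm over their backs; the gripper's body (75 mm by 177 mm) begins 78 mm behind the grasp point.
Start: joints at [-1.266, 0.276, 1.505, -0, 1.361, -0.121], TCP at [0.238, -0.524, 0.23] pointing down, gripper open.
Joint ranges: [-2.89, 2.89], [-0.75, 2.08], [0.22, 2.7], [-1.18, 4.32], [0.11, 2.71], [-2.7, 2.7]. Speed limits (rad/s): [2.57, 2.57, 3.14, 3.14, 3.14, 3.14].

### API

Orientations are given as a unit quaternion [w, x, y, z].
In Python, from plant import r, gripper_to, inverse_kinematics, vision, models, telemetry gives the robot as it stands. Calls block until the motion is done:
- r.move_to(position, orientation): joint-space move of the TCP to a pose.
- r.move_l(position, rot=None, vel=0.15, guard=None): straight line of the TCP; rot=None keeps the orientation; vel is the mean speed in m/s. With guard (N) it stops when the force on the tool has changed by that much, and returns True; else False.
- r.movej(angles): joint-space move.
- gripper_to(opening, f_grip=None): finger opening in m; f_grip is the grip in N (None keeps the last); returns when the fingers have stopped.
- r.hold(seconds).
- inverse_kinematics(position, orientation): joint angles nearest the present ones, or None.
- vision.snapshot(name): name is "scene" or "top"; returns the picture (420x560x3 uint8, red, green, blue); there is no depth.
- vision.get_calibration(name): a dict with "fx", "fy", "cx", "cy" (pixels), "position" and "orientation" of the camera in the world. Camera axes: x right, y down, z forward; pixel columns grow to the right and rows downward; lengths in m; the calibration is good to about 2 mm. A picture is of the moment at which its call begins. get_calibration takes no time and is no camera call.
A pose or a line that the arm cannot do raises r.PlanningError and nothing moves.
- r.sign_off(): hands the job in; it is judged then, once.
Trained networks look in the newest picture that a camera, given by its name, has taken for a name from the list of things; names that differ only in an ending like _2 or _b are one class to them, and where a whole thing is asked for, a point or a joint stands for the part that bears it (a point fixed in the world has none). Each returns a list of dicts, best first, with "score" (0 to 1); they miss things now and then, are a little off and sometimes report something else, mostly with a low value. They report only what shows in the picture. A call takes as long as a camera call. They do not tell look-alikes from the thing itself.
- models.boxes_of(thing, camera): "at" ([x, y, z] in m, in world coordinates, good to about 4 mm: the middle of the surface that is visible of it).
- models.regions_of(thing, camera): "pixels" (420x560 bool, what is visible of it).
- models.mark_of(thing, camera): "at" ([x, y, z] in m, in world coordinates, good to about 4 mm: a listed point, or the origin of a listed thing).
Readings, each from a call of its own:
- telemetry.current_t(): time.
- telemetry.current_joints(): joint angles.
- telemetry.current_dq(): joint speeds.
- telemetry.current_joint_efforts(): joint torques, N m.
- telemetry.current_ee_pos(): TCP position.
- telemetry.current_tool_rot(): TCP orientation.
- telemetry.current_wrist_force(): force on the tool from outside, world axes, zero at the start.
- telemetry.current_torque(): the same for the moment, N m.
- telemetry.current_opening(): finger opening in m.
- telemetry.current_finger_force(): force on a finger pad.
Only numpy, scipy, OpenCV 4.12 (cv2) and the standard library are available. Lean on these libraries where they do the work, as an engineer would, in place of code of your own. Each camera call takes 0.05 s, during which the arm holds its last target. There are 200 camera calls.

## Working session

There is one attempt and no reset: what is moved stays moved. The work goes in short steps, each a Python script; the robot and the scene stay as the last script left them, time stands still between calls to the robot, and variables do not carry over. Pictures are saved under pics/ and viewed, at most 10 in all, crops included, and the job is handed in when it is done.

```bash
mkdir -p pics; ls
python3 - <<'E'
from plant import r, vision, models, telemetry
import cv2, numpy as np
for c in ("scene","top"):
    im=vision.snapshot(c); cv2.imwrite(f"pics/{c}0.png",im[:,:,::-1])
    k=vision.get_calibration(c); print(c,{a:np.round(b,4) for a,b in k.items()})
    for t in ("plunger_top","pack","tester","bed"):
        print(c,t,[(round(d["score"],2),np.round(d["at"],4).tolist()) for d in models.mark_of(t,c)])
print(telemetry.current_t())
E
```

```text
pics
scene {'fx': np.float64(470.942), 'fy': np.float64(470.942), 'cx': np.float64(277.655), 'cy': np.float64(212.6467), 'position': array([ 1.0441, -0.8334,  1.1097]), 'orientation': array([-0.3588,  0.898 ,  0.2347, -0.0991])}
scene plunger_top [(0.49, [0.6274, 0.0582, 0.1944]), (0.24, [0.6273, 0.4304, -0.0026])]
scene pack [(0.89, [0.5455, 0.0727, 0.0319]), (0.8, [0.4322, -0.1595, -0.0027])]
scene tester [(0.59, [0.6267, 0.0564, -0.0008]), (0.16, [0.6273, 0.4307, -0.0013])]
scene bed [(0.7, [0.6298, 0.0605, 0.0241])]
top {'fx': np.float64(483.3473), 'fy': np.float64(483.3473), 'cx': np.float64(277.489), 'cy': np.float64(204.6433), 'position': array([ 0.4047, -0.013 ,  1.3718]), 'orientation': array([ 0.0479, -0.6993,  0.712 , -0.0413])}
top plunger_top [(0.55, [0.6271, 0.0581, 0.1971])]
top pack [(0.96, [0.5429, 0.0732, 0.0345]), (0.83, [0.4312, -0.1526, 0.0001]), (0.5, [0.6258, 0.0569, -0.0021])]
top tester [(0.56, [0.6239, 0.0568, -0.0012]), (0.33, [0.519, -0.0396, -0.0009])]
top bed [(0.75, [0.6309, 0.06, 0.027])]
0.5
```

View pics/scene0.png

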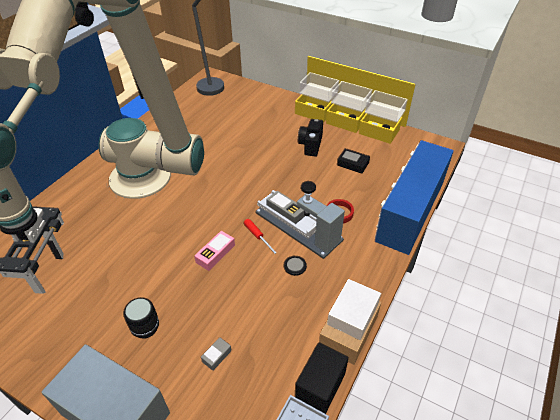

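View pics/top0.png

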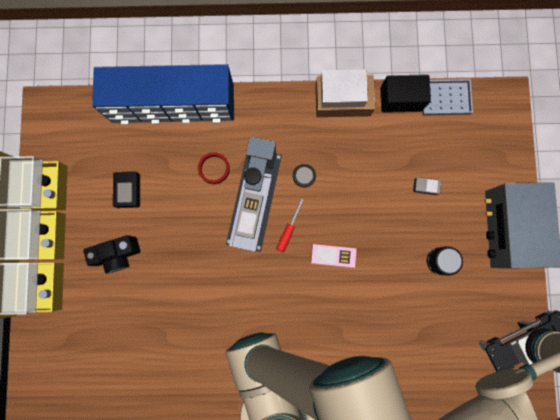

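The scene view shows the tester at about (300,215), with the grey pack in its channel and the plunger head at (308,187). The pink look-alike lies outside at (215,250). In the top view the head is at (253,176), the pack at (248,215), and the channel runs up and slightly right to the column at (261,150). Next I measure the yaw and heights.

```bash
cat > h.py <<'E'
from plant import r, gripper_to, inverse_kinematics, vision, models, telemetry
import cv2, numpy as np
from scipy.spatial.transform import Rotation as R
def ray(c,u,v):
    k=vision.get_calibration(c); q=k["orientation"]
    d=R.from_quat(np.roll(q,-1)).as_matrix()@[(u-k["cx"])/k["fx"],(v-k["cy"])/k["fy"],1]
    return np.array(k["position"]),d
def onz(c,u,v,z):
    p,d=ray(c,u,v); return p+d*(z-p[2])/d[2]
def tri(a,b):
    (p,d),(q,e)=ray("top",*a),ray("scene",*b)
    s=np.linalg.lstsq(np.c_[d,-e],q-p,rcond=None)[0]; x,y=p+s[0]*d,q+s[1]*e
    return (x+y)/2,np.linalg.norm(x-y)
def down(yaw): # tool z down, tool y across the channel
    return np.roll((R.from_euler("z",yaw)*R.from_euler("x",np.pi)).as_quat(),1)
E
python3 - <<'E'
from h import *
for c in ("top","scene"):
    im=vision.snapshot(c)
    for t in ("pack","bed","tester","plunger"):
        for d in models.regions_of(t,c)[:2]:
            m=d["pixels"].astype(np.uint8); p=cv2.findNonZero(m); print(c,t,round(d["score"],2),m.sum(),[np.round(x,1) for x in cv2.minAreaRect(p)])
            if c=="top" and t in("pack","bed","tester"):
                b=cv2.boxPoints(cv2.minAreaRect(p)); z={"pack":.068,"bed":.044,"tester":.012}[t]
                print(np.round([onz(c,*x,z)[:2] for x in b],4).tolist())
    a,b,s=(215,130,6) if c=="top" else (245,170,6)
    cv2.imwrite(f"pics/{c}c.png",cv2.resize(im[b:b+ (130 if c=='top' else 95),a:a+(80 if c=='top' else 110),::-1],None,fx=4.6 if c=='top' else s,fy=4.6 if c=='top' else s,interpolation=cv2.INTER_CUBIC))
E
```

```text
top pack 0.89 812 [array([333.8, 255.6]), array([44.7, 18.8]), np.float64(4.6)]
[[0.4106, -0.0886], [0.4606, -0.094], [0.4489, -0.2133], [0.3991, -0.2074]]
top pack 0.72 885 [array([248.9, 215. ]), array([20. , 44.6]), np.float64(12.8)]
[[0.4911, 0.116], [0.6094, 0.0883], [0.5961, 0.0352], [0.4782, 0.0635]]
top bed 0.66 869 [array([250.2, 209.7]), array([27.5, 78.5]), np.float64(12.3)]
[[0.4639, 0.1345], [0.6771, 0.0866], [0.659, 0.0117], [0.4465, 0.061]]
top tester 0.69 1930 [array([254.7, 193.2]), array([ 35.4, 110.1]), np.float64(12.2)]
[[0.4708, 0.1454], [0.7799, 0.0766], [0.7557, -0.0228], [0.4481, 0.0485]]
top plunger 0.47 235 [array([252., 176.]), array([17. , 15.6]), np.float64(45.0)]
scene pack 0.64 686 [array([285.5, 206.6]), array([40.7, 19.3]), np.float64(34.3)]
scene pack 0.61 847 [array([214.5, 250. ]), array([20.9, 43.5]), np.float64(47.1)]
scene bed 0.91 528 [array([288., 213.]), array([63.2, 21. ]), np.float64(32.0)]
scene tester 0.61 2164 [array([306.9, 212.9]), array([86.9, 56.8]), np.float64(34.2)]
scene plunger 0.65 204 [array([308., 198.]), array([34., 14.]), np.float64(90.0)]
```

```bash
python3 -c "
import cv2,numpy as np
a=cv2.imread('pics/topc.png');b=cv2.imread('pics/scenec.png');b=cv2.resize(b,None,fx=.6,fy=.6)
o=np.zeros((600,800,3),np.uint8);o[:a.shape[0],:a.shape[1]]=a[:600];o[:b.shape[0],380:380+b.shape[1]]=b[:,:420];cv2.imwrite('pics/both.png',o)"
```

```text
(no output)
```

View pics/both.png

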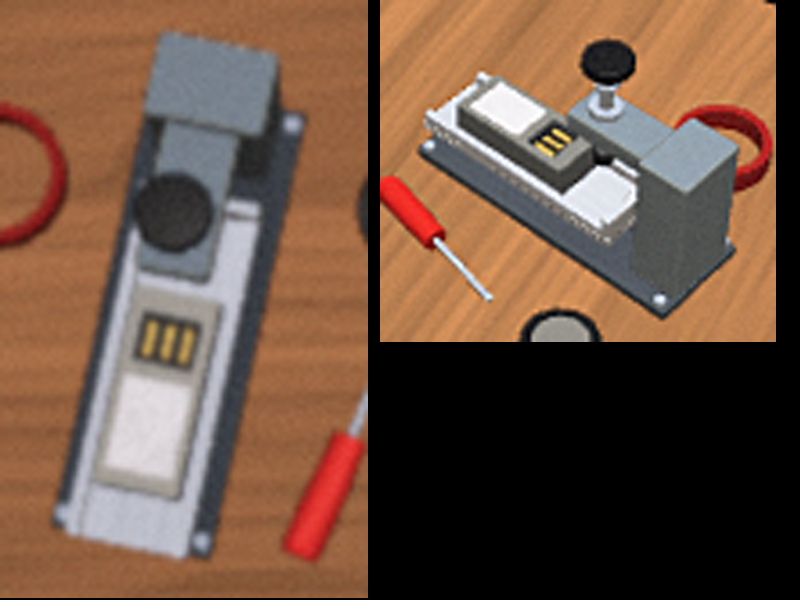

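The views agree: yaw is about -0.222 and the pack is about 54 mm short of home. I'll triangulate as a check, then move in and push.

```bash
cat >> h.py <<'E'
YAW=-0.222; O=np.array([0.627,0.0578])
def W(x,y,z): return np.r_[O+R.from_euler("z",YAW).as_matrix()[:2,:2]@[x,y],z]
NL=r.nose_length
E
python3 - <<'E'
from h import *
print("head",tri((252.6,175.7),(308.3,186.7)),"well",tri((251.3,203.9),(292.5,208.9)),NL)
j=telemetry.current_joints(); 
for y in (YAW,YAW+np.pi,YAW-np.pi):
    q=inverse_kinematics(W(-.178,0,.16),down(y)); print(y,None if q is None else np.round(q,2))
q0=telemetry.current_tool_rot(); print(q0)
E
```

```text
head (array([0.62893293, 0.0576337 , 0.19039099]), np.float64(0.0013437337703257276)) well (array([0.57436377, 0.06924283, 0.06217016]), np.float64(0.00013291203682978616)) 0.025
-0.222 [ 0.06  0.16  1.84 -0.    1.13  1.85]
2.919592653589793 [ 0.06  0.16  1.84  0.    1.13 -1.29]
-3.363592653589793 [ 0.06  0.16  1.84  0.    1.13 -1.29]
[5.65401442e-05 9.77424154e-01 2.11286583e-01 1.60290815e-05]
```

Run:
```python
from h import *
Q=down(YAW+np.pi)
r.move_to(W(-.178,0,.17),Q)
gripper_to(0.0,20)
r.move_l(W(-.178,0,.052+NL),vel=.12)
f0=telemetry.current_wrist_force()
g=r.move_l(W(-.085,0,.052+NL),vel=.03,guard=7)
p=telemetry.current_ee_pos(); print(g,p,(R.from_euler("z",-YAW).as_matrix()[:2,:2]@(p[:2]-O)),f0,telemetry.current_wrist_force(),telemetry.current_t())
vision.snapshot("top");print(models.mark_of("pack","top")[:2])
im=vision.snapshot("scene");print(models.mark_of("pack","scene")[:2])
a=im[160:260,235:355,::-1]; cv2.imwrite("pics/push.png",cv2.resize(a,None,fx=6,fy=6,interpolation=cv2.INTER_CUBIC))
```

```text
True [0.53084042 0.07939457 0.07646277] [-0.09855444 -0.00010789] [-0.24176082 -0.01329745 -0.03003485] [-0.28325973 -0.14567084 -0.25449485] 8.05
[{'at': [0.4323, -0.1552, -0.0006], 'score': 0.69}, {'at': [0.6222, -0.4259, -0.0039], 'score': 0.35}]
[{'at': [0.6001, 0.0638, 0.0298], 'score': 0.92}, {'at': [0.4298, -0.1571, -0.0015], 'score': 0.59}]
```

View pics/push.png

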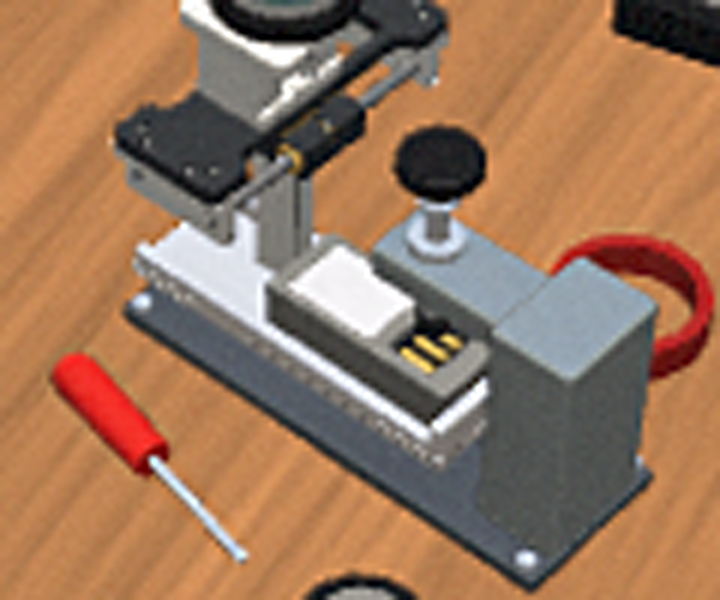

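The pack now looks to be up against the backstop: its far end is at about (460,400) in the crop, with the fingers behind it. I'll nudge once more, slowly, to confirm before backing off.

Run:
```python
from h import *
Rt=R.from_euler("z",-YAW).as_matrix()[:2,:2]
g=r.move_l(W(-.088,0,.052+NL),vel=.01,guard=5)
p=telemetry.current_ee_pos(); print(g,Rt@(p[:2]-O),telemetry.current_wrist_force())
r.hold(.2); print(telemetry.current_wrist_force())
r.move_l(W(-.125,0,.052+NL),vel=.08)
r.move_l(W(-.125,0,.235+NL),vel=.2)
vision.snapshot("scene")
for t in("pack","bed","plunger_top"):print([(round(d["score"],2),np.round(Rt@(d["at"][:2]-O),4),round(d["at"][2],4)) for d in models.mark_of(t,"scene")[:2]])
print(telemetry.current_t())
r.move_l(W(0,0,.215+NL),vel=.15)
f0=telemetry.current_wrist_force()
g=r.move_l(W(0,0,.180+NL),vel=.02,guard=2.0)
print(g,telemetry.current_ee_pos()[2]-NL,f0,telemetry.current_wrist_force(),telemetry.current_t())
```

```text
True [-0.09854612 -0.00036406] [ 0.54200715 -0.16865424  0.30274733]
[ 0.38037276  0.72566546 -0.0885459 ]
[(0.84, array([-0.0284, -0.0009]), 0.0296), (0.63, array([-0.1448, -0.2531]), -0.0031)]
[(0.93, array([0.0052, 0.0037]), 0.0257), (0.55, array([-0.2551,  0.3451]), 0.0002)]
[(0.51, array([ 0.0011, -0.0014]), 0.1953), (0.15, array([0.0025, 0.0003]), 0.0249)]
10.7583
True 0.1952181999739564 [-0.11029217  0.06012088  0.53020182] [0.96044679 0.50925559 3.13790491] 12.7667
```

The stop repeats at the same place and the foam-free contact on the head is confirmed, so I press now.

Run:
```python
from h import *
g=r.move_l(W(0,0,.160+NL),vel=.015,guard=8)
def st():
    z=telemetry.current_ee_pos()[2]-NL; d=(.197-z)*1e3
    f=np.mean([telemetry.current_wrist_force()[2] for _ in range(5)])-.3; return z,d,f,f-(3+.15*d)
r.hold(.1); s=st(); print(g,np.round(s,4),telemetry.current_t())
zt=s[0]
for i in range(20):
    if not g or s[3]>12: break
    zt-=.0004; r.move_l(W(0,0,zt+NL),vel=.01); r.hold(.05); s=st(); print(np.round(s,4))
for i in range(5 if s[3]>9 else 0): r.hold(.25); print(np.round(st(),4),telemetry.current_t())
```

```text
True [ 0.1796 17.3629  4.1913 -1.4132] 14.0833
[ 0.1793 17.6809  5.4043 -0.2478]
[ 0.1793 17.7152  6.603   0.9457]
[ 0.1793 17.7208  8.1703  2.5122]
[ 0.1792 17.7526  9.3221  3.6592]
[ 0.1792 17.7728 10.3298  4.6639]
[ 0.1792 17.781  11.6008  5.9337]
[ 0.1792 17.7938 13.3298  7.6607]
[ 0.1792 17.8391 15.4844  9.8085]
[ 0.1792 17.8198 15.8993 10.2264]
[ 0.1791 17.8587 18.0503 12.3715]
[ 0.1791 17.8514 18.3742 12.6965] 17.3833
[ 0.1791 17.8724 18.2693 12.5885] 17.6333
[ 0.1792 17.8286 17.7404 12.0661] 17.8833
[ 0.1792 17.8173 17.224  11.5514] 18.1333
[ 0.1791 17.8723 18.5834 12.9025] 18.3833
```

The foot is on a firm stop at about 17.8 mm, held with about 12 N beyond the spring for more than 1.2 s. Now I release, retreat and verify.

Run:
```python
from h import *
Rt=R.from_euler("z",-YAW).as_matrix()[:2,:2]
r.move_l(W(0,0,.200+NL),vel=.03); r.move_l(W(0,0,.25+NL),vel=.1); r.move_l(W(-.2,0,.25+NL),vel=.2); r.hold(.3)
im=vision.snapshot("scene")
for t in("pack","plunger_top"):print([(round(d["score"],2),np.round(Rt@(d["at"][:2]-O),4),round(d["at"][2],4)) for d in models.mark_of(t,"scene")[:2]])
cv2.imwrite("pics/end.png",cv2.resize(im[160:260,235:355,::-1],None,fx=6,fy=6,interpolation=cv2.INTER_CUBIC)); print(telemetry.current_t())
```

```text
[(0.92, array([-0.1443, -0.2542]), -0.001), (0.77, array([-0.0286, -0.0041]), 0.0314)]
[(0.7, array([-0.0006, -0.0011]), 0.1959)]
21.5917
```

View pics/end.png

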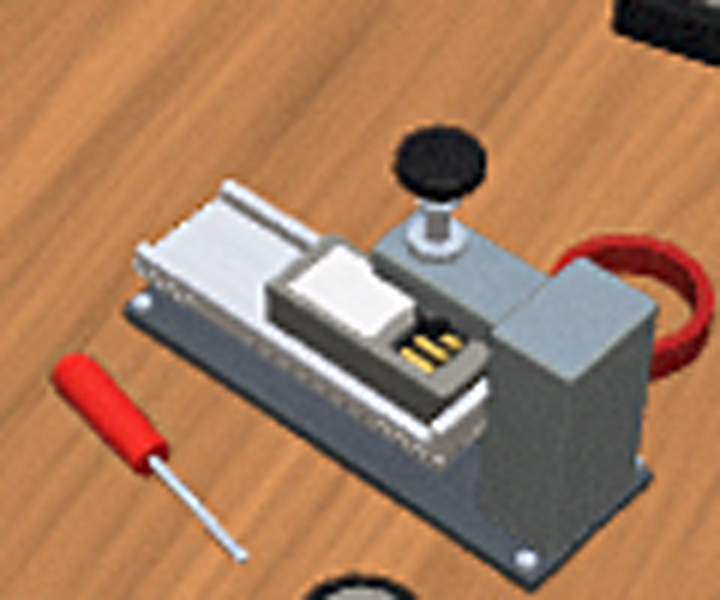

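The plunger head is fully up at (440,160). The pack is still seated, from (270,290) to (480,370), in the same place as before the press, and nothing else has moved. I'm handing in.

```bash
python3 -c "
from plant import r
print(r.sign_off())"
```

```text
the job is handed in; nothing more can be done
None
```

The job is handed in: the pack was pushed to the backstop, the plunger bore on its contact block at about 17.8 mm with roughly 12 N beyond the spring for over a second, and it then sprang fully up with the pack still seated; sign-off returned no verdict.

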